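# Open the slot-gauge case and lay the gauge out

## Robot

A 6-joint arm with a two-finger parallel gripper is mounted at the origin on the work surface. World frame = base frame: x ahead of the robot, y to its left, z up, the work surface at z = 0. Lengths are in m, angles in rad, forces in N, time in s.
With the tool pointing down it reaches from about 0.35 to 1 m from the base axis. Payload 7.1 kg.
Tool frame: the origin (TCP) lies on the centre line of the jaws, within the pads' length; the fingertips stand 14 mm ahead of it and the grasp point (between the pads) lies 5 mm behind it; z points along the fingers, y is the line along which they close (so a half turn about z gives the same grasp; the last joint's range is limited). The gripper opens to 85 mm and grips with 20 to 120 N. Pads are 22 mm wide; open, the fingers measure 114 mm over their backs; the gripper's body (76 mm by 85 mm) begins 54 mm behind the grasp point. The pads swing forward as they close: fully open they stand 13 mm farther back than shut.
Start: joints at [1.193, 0.423, 1.63, -0, 1.089, -0.019], TCP at [0.219, 0.585, 0.245] pointing down, gripper open.
Joint ranges: [-3, 3], [-0.9, 2.11], [0.09, 2.58], [-1.31, 4.45], [0.11, 2.69], [-2.54, 2.54]. Speed limits (rad/s): [2.39, 2.39, 3.01, 3.14, 3.14, 3.14].

## Interface

Orientations are given as a unit quaternion [x, y, z, w].
In Python, from plant import * gives the robot as it stands.
- The arm moves only by the tool drive_tool, never from a script. Its argument "steps" is a list of rows, each an object with "travel": the shift along the tool's x, y, z in cm, a list of three; "twist": the turn about the tool's z in rad; "gripper": the finger opening in cm, from 0 to 8.54. In form: [{"travel": [tx, ty, tz], "twist": twist, "gripper": gripper}, ...]. A call has 1 to 12 rows; each row is the pose to reach, as a shift and turn from the pose commanded when the call began, along the tool's axes at that moment; what a row does not reach only later rows make up. A row lasts 1/10 s, in which the tool goes at most 50 mm and 8.59 degrees, less where a joint would pass 70% of its speed; a pose out of reach is approached as far as the arm can. A call with a gripper value outside its range is refused whole. The fingers move at their own pace and stop on an object; "force" is the grip in N (left out, the last holds). Time passes only in rows, so rows that repeat a pose let the fingers close. It gives the time, the measured TCP pose, the force, the opening and the grip force at its end, in the units of the state.
- read_state(): the state, without advancing time (a new reading comes with each control period).
- grab_frame(name): name is "side" or "top"; returns a dict with "frame" (400x640x3 uint8, red, green, blue), "K" (3x3 intrinsics, pixels), "k1" (the pictures are not rectified: a ray, as slopes to the right and down, at radius r is drawn at 1 + k1 r^2 times it, then the intrinsics apply), "R" (3x3) and "t" (3): a world point X has camera coordinates R X + t. Camera axes: x right, y down, z forward; pixel columns grow to the right and rows downward; lengths in m; the calibration is good to about 2 mm. A picture is of the moment at which its call begins. There is no depth.
- hand_in(): hands the job in; it is judged then, once.
The state is a dict: "t": time; "qpos": joint angles; "qd": joint speeds; "joint_torque": joint torques, N m; "tool_pos": TCP position; "tcp_rot": TCP orientation; "ft_force": force on the tool from outside, world axes, zero at the start; "torque": the same for the moment, N m; "finger_gap": finger opening in m; "gripper_force": force on a finger pad.
Only numpy, scipy, OpenCV 4.12 (cv2) and the standard library are available. Lean on these libraries where they do the work, as an engineer would, in place of code of your own. Each camera call takes 0.05 s, during which the arm holds its last target. There are 200 camera calls.

## Task

Take the yellow lid off the green gauge case - its back edge is tucked under a keeper strip, so tip the front up by the black grip and draw it out from under the strip - and set it down flat, right way up, in the middle of the black rubber mat. Then take the slot gauge out of the case and lay it flat along the middle of the green strip in the white tray, its blade pointing the same way as the two gauges already there. Set both down rather than dropping them, and leave the other things where they are.

Things in the scene. Friction and masses are not known exactly. Their poses are not given: they have to be found in the camera images.
- case: Green open-topped box bolted down, 140 (x) x 160 (y) x 45 tall, walls and floor 5 thick; origin at centre of underside, front (-x) roughly towards the robot. A dark keeper strip 120 long (y) along its back (+x) overhangs the rim: top 56 above the bench, underside 52 (3 above the lid's top), reaching in to x = +60.
- keeper_seat (a point): point on the case's back rim at (68, 0, 45) in the case frame, where the middle of the lid's back edge starts, under the keeper
- lid: Loose yellow lid, about 0.25 kg, plate 140 (x, -72 to +68) x 164 (y) x 4, resting on the case rim; +x is its back edge, under the keeper. Origin on the plate's underside, above the case's centre at the start. Below it a U-shaped rib 8 deep (front at x = -62, sides at y = -72 and +72, back to x = +10) sits inside the case, 2 play; on the mat it stands on the rib, origin 12 above the bench.
- lid_grip (a point): middle of the black grip block on the lid, 16 (x) x 28 (y) x 24 tall (z from 4 to 28 in the lid frame), 48 in front of the lid's origin; this point 16 above the lid's origin
- lid_back (a point): middle of the lid's back lower edge, at (68, 0, 0) in the lid frame. The keeper covers the last 8 of the lid and stops a straight lift; the rib stops sliding. Tip the lid 0.1 to 0.35 rad about this edge, front up, then draw it 15 or more forward (-x) and lift
- gauge: Slot gauge lying on the case floor under the lid, any yaw: a bar 110 long (x from -55 to +55) and 14 tall, about 0.06 kg. Blue handle 14 x 14 from x = -55 to +10 with a white band near its end, steel blade 7 wide, 14 tall from +10 to +55. Origin at centre of underside; balances near the origin, grip the handle there across y.
- gauge_tip (a point): end of the blade of gauge, at (55, 0, 7) in its frame
- gauge_butt (a point): end of the handle of gauge, at (-55, 0, 7) in its frame
- tray: White tray, fixed, 160 (x) x 200 (y), floor 4 thick, rim 12 tall and 4 thick; origin at centre of underside. Three places side by side along y, 57 apart: two hold gauges, one has the green strip. On one side of the case; the mat is on the other.
- place: green strip on the tray floor marking the free place, 120 (x) x 30 (y), flat and without thickness; origin at its centre on the tray floor (4 above the bench), +x along which the blade must point
- mat: black rubber mat, fixed, 190 (x) x 210 (y) x 4 thick; origin at centre of underside
- gauge_b: slot gauge like gauge, a bystander already lying in the tray with its blade along the tray's +x; leave it
- gauge_c: slot gauge like gauge, a bystander already lying in the tray with its blade along the tray's +x; leave it
- core_a: loose steel stator core (slotted ring), 68 outer diameter, 42 tall, bystander; origin at centre of underside
- core_b: loose steel stator core (slotted ring), 68 outer diameter, 42 tall, bystander; origin at centre of underside
- core_c: loose steel stator core (slotted ring), 68 outer diameter, 42 tall, bystander; origin at centre of underside
- jar: loose white jar with orange cap, 56 diameter, 80 tall, bystander; origin at centre of underside
- screwdriver: loose screwdriver with red handle, 170 long, lying on the bench, bystander
Things that resemble listed ones, but are neither listed nor needed, are in the scene too. There is more than one size of the lid; the job needs the smallest.

How it is judged:
On the way, in this order (a step that is already met when the one before it is completed fails the run):
1. the lid's front is tipped up (over 0.06 rad) while its back edge is still within 25 mm of its seat under the keeper (angle between lid's own z axis and vertical above 0.06 rad and distance between lid_back and keeper_seat below 0.025 m).
2. the lid lies flat and right way up on the mat, let go, centre within 60 mm of the mat's centre (horizontal distance between lid and mat below 0.06 m and angle between lid's own z axis and vertical below 0.1 rad and height (world z) of lid below 0.018 m and contact force between lid and the fingers below 0.1 N), for 0.2 s.
At the end, for the whole second after the job is handed in: Lid at rest flat (0.1 rad), right way up on the mat, centre within 60 mm of the mat's and under 18 mm high. Gauge at rest flat in the tray along the green strip: both ends within 15 mm of its centre line and under 18 mm high, middle within 25 mm of its centre, blade to its +x (all of step 2 and linear speed of each of lid, gauge below 0.02 m/s and x of gauge in the frame of place between -0.025 and 0.025 m and y of gauge_tip in the frame of place between -0.015 and 0.015 m and y of gauge_butt in the frame of place between -0.015 and 0.015 m and x of gauge_tip in the frame of place above 0.02 m and x of gauge_butt in the frame of place below -0.02 m and height (world z) of each of gauge_tip, gauge_butt below 0.018 m); the robot touches nothing.
It fails at once if the lid comes down on the bench or mat faster than 0.8 m/s (dropped) (height (world z) of lid below 0.03 m and linear speed of lid above 0.8 m/s).
It fails at once if the gauge comes down on the tray faster than 0.8 m/s (dropped) (height (world z) of gauge below 0.025 m and horizontal distance between gauge and place below 0.12 m and linear speed of gauge above 0.8 m/s).
It fails at once if a gauge already in the tray is moved more than 15 mm, or a core, the jar or the screwdriver more than 30 mm (distance of any of gauge_b, gauge_c from where it was at the start of the episode above 0.015 m or distance of any of core_a, core_b, core_c, jar, screwdriver from where it was at the start of the episode above 0.03 m).
It also fails if it takes over 61 s, if anything falls off the work surface, if the arm or the gripper's body presses on something with over 40 N, if the wrist force passes 120 N, or if a joint passes its speed limit or range.

## Working session

There is one attempt and no reset: what is moved stays moved. The work goes in short steps, Python scripts to look and compute and a tool call to move; the robot and the scene stay as the last step left them, time stands still between calls to the robot, and variables do not carry over. Pictures are saved under pics/ and viewed, at most 10 in all, crops included, and the job is handed in when it is done.

Besides the shell and the picture viewer there is one more tool, called after ">>>" by a JSON object that holds its "fn" and its "kwargs". drive_tool: Moves the arm, as the interface text tells. Its arguments: {"type":"object","properties":{"steps":{"type":"array"},"force":{"type":"number"}},"required":["steps"]}

```bash
ls; mkdir -p pics; python3 - <<'E'
from plant import *
import cv2,pickle
d={}
for n in("top","side"):
    f=grab_frame(n);d[n]=f;cv2.imwrite(f"pics/{n}0.png",f["frame"][:,:,::-1]);print(n,f["K"].tolist(),f["k1"],f["R"].tolist(),f["t"].tolist())
pickle.dump(d,open("f0.pkl","wb"))
print(read_state())
E
```

```text
pics
top [[412.403064278623, 0.0, 318.3752425840506], [0.0, 412.403064278623, 199.96253225771665], [0.0, 0.0, 1.0]] -0.01232380060762046 [[0.007770175931430762, -0.9999570500305928, 0.0050519758619588665], [-0.9845901496809167, -0.008533231093592063, -0.1746694624667222], [0.17470507009616218, -0.003616913216895606, -0.9846141662709698]] [-0.0023367115735139434, 0.49086440937604453, 1.2760287383863287]
side [[453.9833415148498, 0.0, 318.7763978163239], [0.0, 453.9833415148498, 199.4427530885597], [0.0, 0.0, 1.0]] -0.12519320533719805 [[0.911599779087083, -0.41107775054996526, 0.0009621700277182681], [-0.2654107877601078, -0.590355078644989, -0.7622584829692799], [0.313915524479024, 0.6946192943770343, -0.6472720288798288]] [-0.4567765734235615, 0.2092052462181813, 0.9909626050492826]
{'t': 0.1, 'qpos': array([ 1.19304169e+00,  4.23736907e-01,  1.63063418e+00,  1.77343320e-05,
        1.08859709e+00, -1.90109249e-02]), 'qd': array([-3.29593573e-04, -1.14927540e-03, -1.28361121e-03, -2.04840530e-03,
       -2.86628778e-05,  1.48591317e-03]), 'joint_torque': array([-1.91248823e-04, -5.58420897e+01, -2.82443190e+01, -5.98997826e-05,
        2.93607984e-03,  1.33971631e-05]), 'tool_pos': array([0.21923577, 0.58476956, 0.2446325 ]), 'tcp_rot': array([ 1.78415551e-01,  9.83954988e-01, -6.72721450e-04, -1.43245504e-04]), 'ft_force': array([0.74929048, 0.08598679, 0.56511155]), 'torque': array([-0.01393658, -0.05617421,  0.04157164]), 'gripper_force': 0.0, 'finger_gap': 0.08573151150499954}
```

View pics/top0.png

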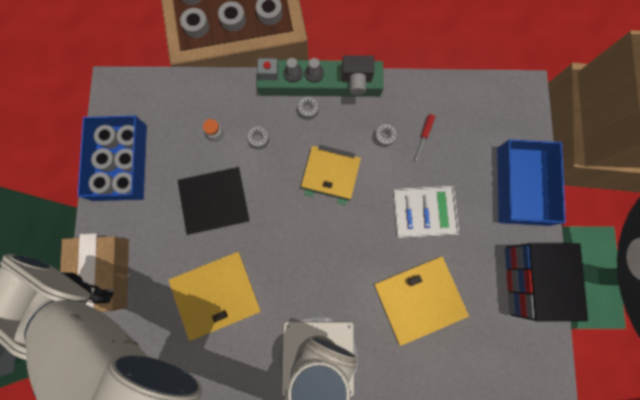

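View pics/side0.png

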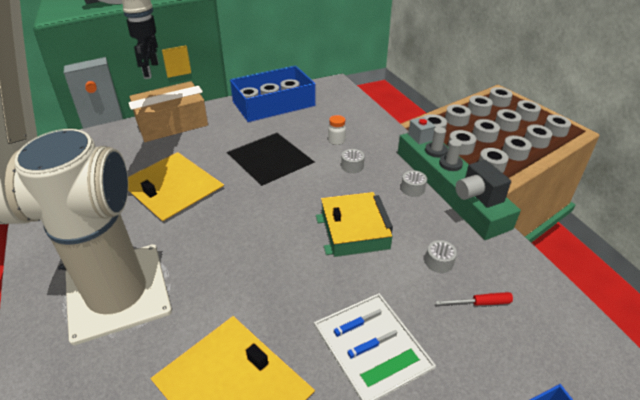

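Top view: small lid on the case at about (332,173), with grip (327,184) and keeper (337,153). Mat is at (213,200), tray at (426,211), strip at (443,210). The two gauges there have blades pointing up the picture. The side view agrees: lid (356,222), strip (390,367).

```bash
cat > h.py <<'E'
import numpy as np,cv2,pickle
def ray(f,px):
    px=np.atleast_2d(px).astype(float)
    n=cv2.undistortPoints(px[:,None],f["K"],np.array([f["k1"],0,0,0.]))[:,0]
    R,t=np.array(f["R"]),np.array(f["t"])
    return -R.T@t,np.c_[n,np.ones(len(n))]@R
def onz(f,px,z):
    c,d=ray(f,px);return c+d*((z-c[2])/d[:,2])[:,None]
def proj(f,X):
    R,t=np.array(f["R"]),np.array(f["t"])
    return cv2.projectPoints(np.atleast_2d(X).astype(float),cv2.Rodrigues(R)[0],t,np.array(f["K"]),np.array([f["k1"],0,0,0.]))[0][:,0]
def mask(f,lo,hi,box):
    h=cv2.cvtColor(f["frame"],cv2.COLOR_RGB2HSV);m=cv2.inRange(h,np.array(lo),np.array(hi))
    x0,y0,x1,y1=box;o=np.zeros_like(m);o[y0:y1,x0:x1]=m[y0:y1,x0:x1];return o
def rect(f,m,z):
    "min area rect on plane z of largest blob: centre, sizes, angle of long side"
    c=max(cv2.findContours(m,cv2.RETR_EXTERNAL,cv2.CHAIN_APPROX_NONE)[0],key=cv2.contourArea)[:,0]
    P=onz(f,c,z)[:,:2]
    r=cv2.minAreaRect((P*1000).astype(np.float32));ys,xs=np.nonzero(m)
    return np.round(r[0],1),np.round(r[1],1),round(r[2],1),np.round(onz(f,np.c_[xs,ys],z)[:,:2].mean(0)*1000,1)
E
python3 - <<'E'
from h import *
d=pickle.load(open("f0.pkl","rb"))
T,S=d["top"],d["side"]
Y=((18,120,90),(32,255,255));K=((0,0,0),(179,120,45));G=((45,120,60),(75,255,255));B=((100,150,60),(125,255,255))
for n,f,c,b,z in[("lid",T,Y,(295,135,370,205),.049),("lid s",S,Y,(310,180,400,260),.049),
 ("grip",T,K,(315,176,338,192),.073),("grip s",S,K,(326,200,346,226),.061),("keeper",T,K,(310,140,362,164),.056),("keeper s",S,K,(365,188,400,240),.056),
 ("mat",T,K,(170,160,255,240),.004),("mat s",S,K,(220,125,320,190),.004),
 ("strip",T,G,(430,185,455,235),.004),("strip s",S,G,(350,340,430,395),.004),
 ("bl1",T,B,(400,190,418,235),.018),("bl2",T,B,(419,190,435,235),.018)]:
    m=mask(f,*c,b);print(n,m.sum()//255,*rect(f,m,z))
for f,b in((T,(300,130,375,210)),(T,(385,175,470,245))):
    x0,y0,x1,y1=b
    cv2.imwrite(f"pics/c{x0}.png",cv2.resize(f["frame"][y0:y1,x0:x1,::-1],None,fx=7,fy=7,interpolation=2))
E
```

```text
lid 2092 [581.3 -36.7] [164.7 141.9] 76.3 [579.7 -36.6]
lid s 2534 [580.1 -38.8] [168.5 143.2] 76.1 [577.2 -43.9]Traceback (most recent call last):
  File "<stdin>", line 10, in <module>
  File "h.py", line 17, in rect
    c=max(cv2.findContours(m,cv2.RETR_EXTERNAL,cv2.CHAIN_APPROX_NONE)[0],key=cv2.contourArea)[:,0]
      ~~~^^^^^^^^^^^^^^^^^^^^^^^^^^^^^^^^^^^^^^^^^^^^^^^^^^^^^^^^^^^^^^^^^^^^^^^^^^^^^^^^^^^^
ValueError: max() iterable argument is empty
```

```bash
cat > m.py <<'E'
from h import *
d=pickle.load(open("f0.pkl","rb"))
T,S=d["top"],d["side"]
Y=((18,120,90),(32,255,255));K=((0,0,0),(179,255,70));G=((45,120,60),(75,255,255));B=((100,150,60),(125,255,255))
for n,f,c,b,z in[("grip",T,K,(315,176,338,192),.073),("grip s",S,K,(328,203,344,224),.061),("keeper",T,K,(310,140,362,164),.056),("keeper s",S,K,(365,188,400,240),.056),
 ("mat",T,K,(170,160,255,240),.004),("mat s",S,K,(220,125,320,190),.004),
 ("strip",T,G,(430,185,455,235),.004),("strip s",S,G,(350,340,430,395),.004),
 ("bl1",T,B,(400,190,418,235),.018),("bl2",T,B,(419,190,435,235),.018)]:
    m=mask(f,*c,b);print(n,m.sum()//255)
    if m.any():print(*rect(f,m,z))
for f,b in((T,(300,130,375,210)),(T,(385,175,470,245))):
    x0,y0,x1,y1=b
    cv2.imwrite(f"pics/c{x0}.png",cv2.resize(f["frame"][y0:y1,x0:x1,::-1],None,fx=7,fy=7,interpolation=2))
E
python3 m.py
```

```text
grip 21
[535.2 -25. ] [ 9.7 18.9] 0.5 [535.9 -25.4]
grip s 75
[536.5 -25.2] [44.5 16.3] 73.3 [536.8 -25.6]
keeper 0
keeper s 75
[636.9 -96.1] [56.7 11.8] 76.4 [643.5 -70.3]
mat 3512
[494.7 349.8] [187.4 206.9] 13.0 [493.6 349.9]
mat s 2405
[492.6 349.1] [188.1 208.8] 13.2 [491.3 343.3]
strip 22
[ 501.3 -405.3] [40.8 11.8] 5.6 [ 501.1 -404. ]
strip s 773
[ 467.8 -405.4] [117.1  27.7] 3.6 [ 466.8 -405.8]
bl1 0
bl2 0
```

View pics/c300.png

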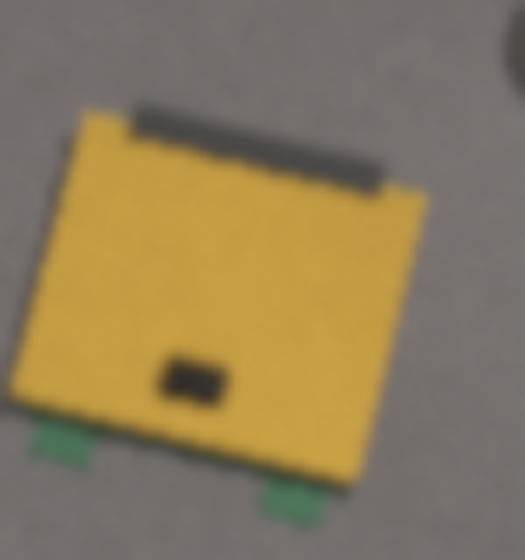

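Crop: lid square on the case, keeper along the top edge, grip at crop (193,382), case front feet at the bottom. The lid's yaw is about -13.7°. I'll write a move calculator and re-measure the strip in both views.

```bash
cat > go.py <<'E'
import sys,numpy as np
from plant import *
from scipy.spatial.transform import Rotation as Ro
x,y,z,h=map(float,sys.argv[1:5])  # mm, mm, mm, tool-x heading deg
s=read_state();R=Ro.from_quat(s["tcp_rot"]).as_matrix();p=s["tool_pos"]
h0=np.degrees(np.arctan2(R[1,0],R[0,0]));dh=(h-h0+180)%360-180
print("t",s["t"],"at",(p*1e3).round(1),"head",h0.round(1),"travel",(R.T@(np.array([x,y,z])/1e3-p)*100).round(2),"twist",-np.radians(dh).round(3),"gap",s["finger_gap"],"q6",s["qpos"][5].round(2),"F",s["ft_force"].round(1))
E
sed -i 's/^G=.*//; s/G=((45,120,60)/G=((45,80,50)/; s/B=((100,150,60)/B=((95,80,60)/' m.py; python3 m.py | grep -A1 -E "^(strip|bl)"; python3 go.py 536 -26 200 166.3
```

```text
strip 242
[ 469.9 -406.9] [110.7  23.5] 3.3 [ 469.8 -406.9]
strip s 821
[ 468.  -405.5] [118.   28.7] 3.6 [ 466.8 -405.8]
bl1 66
[ 443.5 -292.8] [13.  49.1] 88.3 [ 442.2 -292.6]
bl2 67
[ 447.2 -348.2] [13.  49.2] 87.9 [ 445.5 -348.7]
t 0.1 at [219.2 584.8 244.6] head 159.4 travel [-51.1  -46.06   4.52] twist -0.12 gap 0.08573151150499954 q6 -0.02 F [0.7 0.1 0.6]
```

View pics/c385.png

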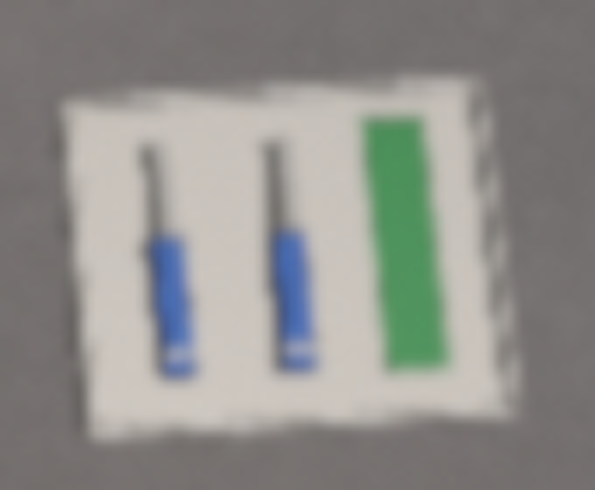

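Tray crop: both blades point up (+x), with the steel ends at crop (152,150) and (272,150). The strip runs (395,120)–(415,365), so its centre is about (469,-406) with yaw 3.5°.

>>> {"fn": "drive_tool", "kwargs": {"steps": [{"travel": [-51.1, -46.1, 4.5], "twist": -0.12, "gripper": 6}, {"travel": [-51.1, -46.1, 4.5], "twist": -0.12, "gripper": 6}, {"travel": [-51.1, -46.1, 4.5], "twist": -0.12, "gripper": 6}, {"travel": [-51.1, -46.1, 4.5], "twist": -0.12, "gripper": 6}, {"travel": [-51.1, -46.1, 4.5], "twist": -0.12, "gripper": 6}, {"travel": [-51.1, -46.1, 4.5], "twist": -0.12, "gripper": 6}, {"travel": [-51.1, -46.1, 4.5], "twist": -0.12, "gripper": 6}, {"travel": [-51.1, -46.1, 4.5], "twist": -0.12, "gripper": 6}, {"travel": [-51.1, -46.1, 4.5], "twist": -0.12, "gripper": 6}, {"travel": [-51.1, -46.1, 4.5], "twist": -0.12, "gripper": 6}, {"travel": [-51.1, -46.1, 4.5], "twist": -0.12, "gripper": 6}, {"travel": [-51.1, -46.1, 4.5], "twist": -0.12, "gripper": 6}], "force": 25}}

```text
t: 1.3
tool_pos: [0.4953, 0.0515, 0.206]
tcp_rot: [0.119, 0.993, 0.0, -0.0]
ft_force: [0.9, 2.1, 0.2]
finger_gap: 0.0604
gripper_force: 0.0
```

```bash
python3 go.py 536 -26 66 166.3
```

```text
t 1.3 at [495.3  51.5 206. ] head 166.3 travel [-5.79 -6.57 14.  ] twist 0.0 gap 0.06035432857673459 q6 -1.25 F [0.9 2.1 0.2]
```

>>> {"fn": "drive_tool", "kwargs": {"steps": [{"travel": [-5.8, -6.6, 8], "twist": 0, "gripper": 6}, {"travel": [-5.8, -6.6, 8], "twist": 0, "gripper": 6}, {"travel": [-5.8, -6.6, 8], "twist": 0, "gripper": 6}, {"travel": [-5.8, -6.6, 8], "twist": 0, "gripper": 6}, {"travel": [-5.8, -6.6, 8], "twist": 0, "gripper": 6}]}}

```text
t: 1.8
tool_pos: [0.5352, -0.0237, 0.1263]
tcp_rot: [0.119, 0.993, 0.0, -0.0]
ft_force: [0.2, 0.3, 0.3]
finger_gap: 0.0601
gripper_force: 0.0
```

```bash
python3 go.py 536 -26 66 166.3
```

```text
t 1.8 at [535.2 -23.7 126.3] head 166.3 travel [-0.14 -0.21  6.03] twist -0.0 gap 0.06010689240539228 q6 -1.4 F [0.2 0.3 0.3]
```

>>> {"fn": "drive_tool", "kwargs": {"steps": [{"travel": [-0.1, -0.2, 3], "twist": 0, "gripper": 6}, {"travel": [-0.1, -0.2, 5], "twist": 0, "gripper": 6}, {"travel": [-0.1, -0.2, 6], "twist": 0, "gripper": 6}, {"travel": [-0.1, -0.2, 6], "twist": 0, "gripper": 6}, {"travel": [-0.1, -0.2, 6], "twist": 0, "gripper": 2}, {"travel": [-0.1, -0.2, 6], "twist": 0, "gripper": 2}, {"travel": [-0.1, -0.2, 6], "twist": 0, "gripper": 2}, {"travel": [-0.1, -0.2, 6], "twist": 0, "gripper": 2}, {"travel": [-0.1, -0.2, 6], "twist": 0, "gripper": 2}, {"travel": [-0.1, -0.2, 6], "twist": 0, "gripper": 2}], "force": 25}}

```text
t: 2.8
tool_pos: [0.537, -0.0262, 0.0675]
tcp_rot: [0.119, 0.993, 0.0, 0.001]
ft_force: [-1.0, 3.1, 7.8]
finger_gap: 0.0274
gripper_force: 25.4
```

```bash
python3 go.py 536 -26 66 166.3
```

```text
t 2.8 at [537.  -26.2  67.5] head 166.3 travel [0.1  0.   0.15] twist -0.0 gap 0.0273577779994863 q6 -1.4 F [-1.   3.1  7.8]
```

>>> {"fn": "drive_tool", "kwargs": {"steps": [{"travel": [0, 0, -0.3], "twist": 0, "gripper": 2}, {"travel": [-0.1, 0, -0.7], "twist": 0, "gripper": 2}, {"travel": [-0.2, 0, -1.1], "twist": 0, "gripper": 2}, {"travel": [-0.3, 0, -1.5], "twist": 0, "gripper": 2}, {"travel": [-0.3, 0, -1.9], "twist": 0, "gripper": 2}, {"travel": [-0.4, 0, -2.2], "twist": 0, "gripper": 2}, {"travel": [-0.4, 0, -2.2], "twist": 0, "gripper": 2}]}}

```text
t: 3.5
tool_pos: [0.5403, -0.0274, 0.0886]
tcp_rot: [0.119, 0.993, 0.0, 0.0]
ft_force: [0.9, -0.3, -3.8]
finger_gap: 0.0275
gripper_force: 24.9
```

```bash
python3 - <<'E'
from plant import *
import cv2
a=grab_frame("side")["frame"][150:290,270:450,::-1]
cv2.imwrite("pics/tip.png",cv2.resize(a,None,fx=4,fy=4,interpolation=2));s=read_state();print(s["ft_force"],s["torque"],s["tool_pos"])
E
```

```text
[-0.22895555  0.03645141 -2.66142095] [0.02548627 0.08740329 0.05050312] [ 0.54020974 -0.02741868  0.08841518]
```

View pics/tip.png

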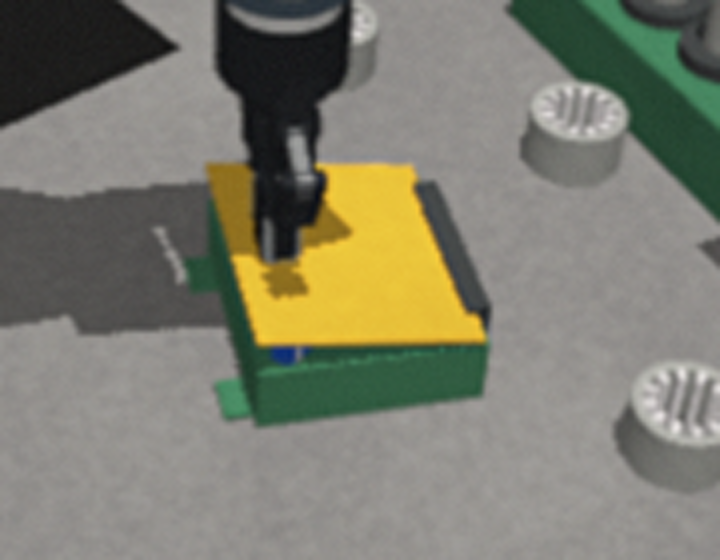

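The lid is tipped by about 0.19 rad with its back edge still under the keeper (crop (455,240)), and a blue gauge end shows at (285,352). Now I'll draw it forward and lift.

>>> {"fn": "drive_tool", "kwargs": {"steps": [{"travel": [0.5, 0, 0], "twist": 0, "gripper": 2}, {"travel": [1.2, 0, 0], "twist": 0, "gripper": 2}, {"travel": [2.0, 0, 0], "twist": 0, "gripper": 2}, {"travel": [2.8, 0, 0], "twist": 0, "gripper": 2}, {"travel": [3.2, 0, -0.5], "twist": 0, "gripper": 2}, {"travel": [3.4, 0, -2], "twist": 0, "gripper": 2}, {"travel": [3.5, 0, -5], "twist": 0, "gripper": 2}, {"travel": [3.5, 0, -9], "twist": 0, "gripper": 2}, {"travel": [3.5, 0, -11], "twist": 0, "gripper": 2}, {"travel": [3.5, 0, -11], "twist": 0, "gripper": 2}]}}

```text
t: 4.55
tool_pos: [0.5084, -0.0193, 0.2024]
tcp_rot: [0.119, 0.993, 0.0, 0.004]
ft_force: [0.3, 0.8, -2.6]
finger_gap: 0.0277
gripper_force: 25.2
```

```bash
python3 - <<'E'
from plant import *
import cv2,pickle
d={n:grab_frame(n) for n in("side","top")};pickle.dump(d,open("f1.pkl","wb"))
a=d["side"]["frame"][100:290,230:450,::-1];b=d["top"]["frame"][120:215,290:400,::-1]
import numpy as np
cv2.imwrite("pics/out.png",np.vstack([cv2.resize(a,(660,570))[:300*570//570+20],cv2.resize(b,(324,280))[:, :].repeat(1,0) if 0 else np.hstack([cv2.resize(b,(324,280)),cv2.resize(a[60:],(336,280))])])[:600])
E
python3 go.py 446 338 190 193
```

```text
t 4.65 at [506.  -19.1 198.7] head 166.3 travel [14.28 33.28  0.86] twist -0.466 gap 0.02746731370972592 q6 -1.39 F [ 0.8 -0.4 -3.3]
```

View pics/out.png

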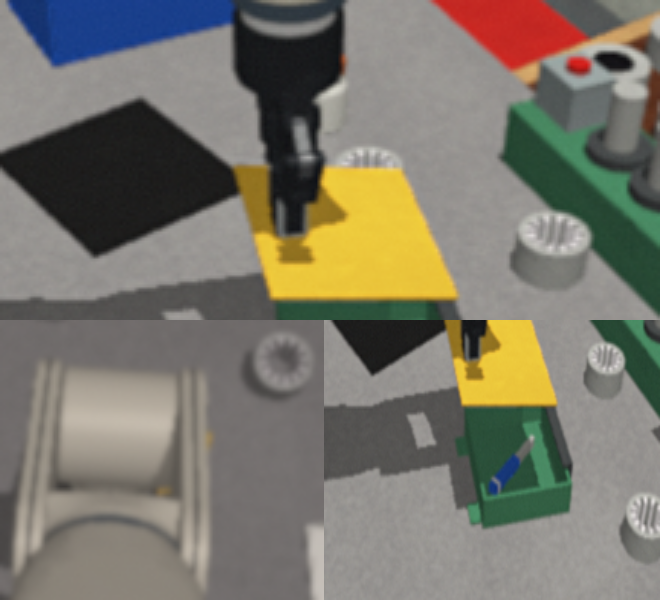

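Lid held and tilted about 0.19 rad, clear of the keeper. The gauge in the case has its butt front-right at (495,485) and its blade towards the back at (530,440).

>>> {"fn": "drive_tool", "kwargs": {"steps": [{"travel": [1.4, 3.4, 0], "twist": -0.05, "gripper": 2}, {"travel": [2.8, 6.8, 0.2], "twist": -0.1, "gripper": 2}, {"travel": [4.2, 10.2, 0.4], "twist": -0.15, "gripper": 2}, {"travel": [5.7, 13.6, 0.6], "twist": -0.2, "gripper": 2}, {"travel": [7.1, 17, 0.8], "twist": -0.25, "gripper": 2}, {"travel": [8.5, 20.4, 1], "twist": -0.3, "gripper": 2}, {"travel": [10, 23.8, 1], "twist": -0.35, "gripper": 2}, {"travel": [11.4, 27.2, 1], "twist": -0.4, "gripper": 2}, {"travel": [12.8, 30.5, 1], "twist": -0.45, "gripper": 2}, {"travel": [14, 32.6, 1], "twist": -0.47, "gripper": 2}, {"travel": [14.3, 33.3, 1], "twist": -0.47, "gripper": 2}, {"travel": [14.3, 33.3, 1], "twist": -0.47, "gripper": 2}]}}

```text
t: 5.85
tool_pos: [0.4448, 0.3385, 0.1866]
tcp_rot: [-0.116, 0.993, -0.001, -0.001]
ft_force: [0.5, -0.4, -3.8]
finger_gap: 0.0275
gripper_force: 25.6
```

```bash
python3 go.py 447 338 35 193
```

```text
t 5.85 at [444.8 338.5 186.6] head -166.7 travel [-0.24 -0.08 15.16] twist 0.006 gap 0.027468291085366144 q6 -1.17 F [ 0.5 -0.4 -3.8]
```

>>> {"fn": "drive_tool", "kwargs": {"steps": [{"travel": [-0.2, 0, 3], "twist": 0, "gripper": 2}, {"travel": [-0.2, 0, 6], "twist": 0, "gripper": 2}, {"travel": [-0.2, 0, 9], "twist": 0, "gripper": 2}, {"travel": [-0.2, 0, 11], "twist": 0, "gripper": 2}, {"travel": [-0.2, 0, 12], "twist": 0, "gripper": 2}, {"travel": [-0.2, 0, 12.6], "twist": 0, "gripper": 2}, {"travel": [-0.1, 0, 13.2], "twist": 0, "gripper": 2}, {"travel": [0, 0, 13.8], "twist": 0, "gripper": 2}, {"travel": [0.1, 0, 14.4], "twist": 0, "gripper": 2}, {"travel": [0.2, 0, 14.8], "twist": 0, "gripper": 2}, {"travel": [0.2, 0, 15], "twist": 0, "gripper": 2}, {"travel": [0.2, 0, 15], "twist": 0, "gripper": 2}]}}

```text
t: 7.05
tool_pos: [0.4432, 0.3377, 0.0385]
tcp_rot: [-0.115, 0.993, -0.0, -0.0]
ft_force: [-3.5, -2.1, 4.9]
finger_gap: 0.0273
gripper_force: 26.7
```

```bash
python3 go.py 447 338 35 193
```

```text
t 7.05 at [443.2 337.7  38.5] head -166.7 travel [-0.38 -0.06  0.35] twist 0.004 gap 0.02731880350170933 q6 -1.17 F [-3.5 -2.1  4.9]
```

>>> {"fn": "drive_tool", "kwargs": {"steps": [{"travel": [0, 0, 0.2], "twist": 0, "gripper": 2}, {"travel": [0, 0, 0.2], "twist": 0, "gripper": 2}, {"travel": [0, 0, 0.2], "twist": 0, "gripper": 6}, {"travel": [0, 0, 0.2], "twist": 0, "gripper": 6}, {"travel": [0, 0, 0], "twist": 0, "gripper": 6}, {"travel": [0, 0, -3], "twist": 0, "gripper": 6}, {"travel": [0, 0, -7], "twist": 0, "gripper": 6}, {"travel": [0, 0, -12], "twist": 0, "gripper": 6}, {"travel": [0, 0, -16], "twist": 0, "gripper": 5}, {"travel": [0, 0, -16], "twist": 0, "gripper": 4}]}}

```text
t: 8.05
tool_pos: [0.4469, 0.34, 0.2043]
tcp_rot: [-0.115, 0.993, 0.003, 0.005]
ft_force: [1.3, 0.0, -0.6]
finger_gap: 0.04
gripper_force: 0.0
```

```bash
python3 - <<'E'
from plant import *
from h import *
S=grab_frame("side");T=grab_frame("top");pickle.dump({"side":S,"top":T},open("f2.pkl","wb"))
Y=((18,120,90),(32,255,255))
print(rect(S,mask(S,*Y,(225,110,330,198)),.016))
for f,b in((T,(295,130,375,215)),(S,(315,170,400,260))):
    m=mask(f,(105,120,50),(128,255,255),b);print(m.sum()//255);print(rect(f,m,.019))
cv2.imwrite("pics/after.png",np.vstack([cv2.resize(S["frame"][100:260,210:410,::-1],(600,480),interpolation=2)[:,:]]))
E
```

```text
(array([486.1, 347.5]), array([146. , 172.7]), 12.8, array([487.4, 342.6]))
64
(array([566.7, -44.6]), array([45.1, 13.4]), 26.2, array([562.9, -45.7]))
133
(array([563.4, -49. ]), array([54.1, 19.2]), 24.4, array([557.4, -51.7]))
```

View pics/after.png

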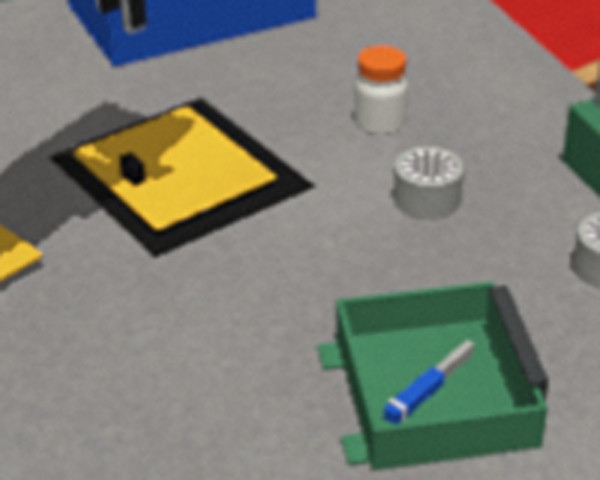

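Lid lies flat and centred on the mat (side crop (170,165)). The gauge is in the case with its butt at (395,410) and tip at (470,345). Now a precise gauge measurement.

```bash
cat > g.py <<'E'
from h import *
d=pickle.load(open("f2.pkl","rb"))
o=np.array([582.5,-38.]);c,s=np.cos(np.radians(-13.7)),np.sin(np.radians(-13.7));A=np.array([[c,-s],[s,c]])
for n in("top","side"):
    f=d[n];q=np.array([[-58,-68],[56,-68],[56,68],[-58,68]])@A.T+o
    p=proj(f,np.c_[q/1e3,np.full(4,.012)]);R=np.zeros((400,640),np.uint8);cv2.fillPoly(R,[p.round().astype(int)],255)
    h=cv2.cvtColor(f["frame"],cv2.COLOR_RGB2HSV)
    m=((cv2.inRange(h,np.array((40,60,0)),np.array((95,255,255)))==0)&(R>0)).astype(np.uint8)*255
    l=cv2.connectedComponentsWithStats(m)[2][1:];print(n,[tuple(int(v) for v in k) for k in l if k[4]>8])
    k=cv2.connectedComponents(m)[1];b=1+int(np.argmax(l[:,4]));ys,xs=np.nonzero(k==b)
    P=onz(f,np.c_[xs,ys],.014)[:,:2]*1e3
    print(rect(f,(k==b).astype(np.uint8)*255,.014))
    bl=(h[ys,xs,1]>120);u=P[~bl].mean(0)-P[bl].mean(0);print("blue",P[bl].mean(0).round(1),"steel",P[~bl].mean(0).round(1),np.degrees(np.arctan2(u[1],u[0])))
    w,v=np.linalg.eigh(np.cov(P.T));v=v[:,1];v*=np.sign(v@u);t=(P-P.mean(0))@v
    print("pca",np.degrees(np.arctan2(v[1],v[0])),"mid",(P.mean(0)+v*(t.max()+t.min())/2).round(1),"len",t.max()-t.min())
E
python3 g.py
```

```text
top [(323, 159, 17, 32, 164)]
(array([581.3, -37.4]), array([114.7,  17.8]), 26.1, array([578.2, -39.8]))
blue [563.4 -46.4] steel [590.4 -34.4] 24.01006207705873
pca 24.565844540604242 mid [581.8 -38.2] len 114.76142633911087
side [(338, 213, 30, 28, 254)]
(array([579. , -38.1]), array([122. ,  22.4]), 25.2, array([573.1, -40.6]))
blue [559.4 -47.3] steel [595.7 -29.7] 25.869255193583417
pca 26.276188585965347 mid [578.9 -37.7] len 122.17071293810199
```

```bash
python3 go.py 580.5 -38 120 205.5
```

```text
t 8.15 at [444.3 338.1 199.3] head -166.8 travel [ -4.62 -39.74   7.9 ] twist -0.214 gap 0.040145338674582025 q6 -1.17 F [-0.1  0.1 -0.8]
```

>>> {"fn": "drive_tool", "kwargs": {"steps": [{"travel": [-0.5, -4.5, 0], "twist": -0.05, "gripper": 4}, {"travel": [-1, -9, 0], "twist": -0.1, "gripper": 4}, {"travel": [-1.6, -13.5, 0], "twist": -0.15, "gripper": 4}, {"travel": [-2.1, -18, 0], "twist": -0.21, "gripper": 4}, {"travel": [-2.6, -22.5, 1], "twist": -0.21, "gripper": 4}, {"travel": [-3.1, -27, 2], "twist": -0.21, "gripper": 4}, {"travel": [-3.7, -31.5, 4], "twist": -0.21, "gripper": 4}, {"travel": [-4.2, -36, 6], "twist": -0.21, "gripper": 4}, {"travel": [-4.6, -39.7, 8], "twist": -0.21, "gripper": 4}, {"travel": [-4.6, -39.7, 8], "twist": -0.21, "gripper": 4}, {"travel": [-4.6, -39.7, 8], "twist": -0.21, "gripper": 4}, {"travel": [-4.6, -39.7, 8], "twist": -0.21, "gripper": 4}]}}

```text
t: 9.35
tool_pos: [0.5787, -0.0374, 0.1174]
tcp_rot: [-0.219, 0.976, 0.0, -0.001]
ft_force: [0.1, 0.4, -0.4]
finger_gap: 0.0401
gripper_force: 0.0
```

```bash
python3 go.py 580.5 -38 27 205.5
```

```text
t 9.35 at [578.7 -37.4 117.4] head -154.7 travel [-0.15 -0.14  9.04] twist -0.003 gap 0.040084054414630615 q6 -2.1 F [ 0.1  0.4 -0.4]
```

>>> {"fn": "drive_tool", "kwargs": {"steps": [{"travel": [0.2, -0.1, 3], "twist": 0, "gripper": 4}, {"travel": [0.2, -0.1, 6], "twist": 0, "gripper": 4}, {"travel": [0.2, -0.1, 8], "twist": 0, "gripper": 4}, {"travel": [0.2, -0.1, 9], "twist": 0, "gripper": 4}, {"travel": [0.2, -0.1, 9], "twist": 0, "gripper": 4}, {"travel": [0.2, -0.1, 9], "twist": 0, "gripper": 0.8}, {"travel": [0.2, -0.1, 9], "twist": 0, "gripper": 0.8}, {"travel": [0.2, -0.1, 9], "twist": 0, "gripper": 0.8}, {"travel": [0.2, -0.1, 9], "twist": 0, "gripper": 0.8}, {"travel": [0.2, -0.1, 9], "twist": 0, "gripper": 0.8}], "force": 40}}

```text
t: 10.35
tool_pos: [0.5792, -0.0397, 0.0296]
tcp_rot: [-0.219, 0.976, -0.0, 0.001]
ft_force: [0.4, 1.5, 7.7]
finger_gap: 0.0123
gripper_force: 39.6
```

```bash
python3 go.py 580.5 -38 27 205.5
```

```text
t 10.35 at [579.2 -39.7  29.6] head -154.7 travel [-0.19  0.1   0.26] twist -0.004 gap 0.01233636372922582 q6 -2.1 F [0.4 1.5 7.7]
```

>>> {"fn": "drive_tool", "kwargs": {"steps": [{"travel": [0, 0, -2], "twist": 0, "gripper": 0.8}, {"travel": [0, 0, -5], "twist": 0, "gripper": 0.8}, {"travel": [0, 0, -9], "twist": 0, "gripper": 0.8}, {"travel": [0, 0, -13], "twist": 0, "gripper": 0.8}, {"travel": [0, 0, -14], "twist": 0, "gripper": 0.8}, {"travel": [0, 0, -14], "twist": 0, "gripper": 0.8}, {"travel": [0, 0, -14], "twist": 0, "gripper": 0.8}]}}

```text
t: 11.05
tool_pos: [0.5775, -0.0399, 0.1674]
tcp_rot: [-0.219, 0.976, 0.0, -0.001]
ft_force: [-0.6, 0.1, -1.8]
finger_gap: 0.0119
gripper_force: 39.1
```

```bash
python3 go.py 467 -406 120 183.5; python3 - <<'E'
from plant import *
import cv2
a=grab_frame("side")["frame"][110:270,270:450,::-1]
cv2.imwrite("pics/lift.png",cv2.resize(a,None,fx=4,fy=3.7,interpolation=2))
E
```

```text
t 11.05 at [577.5 -39.9 167.4] head -154.7 travel [ 25.61 -28.4    4.75] twist 0.38 gap 0.011924016482147467 q6 -2.1 F [-0.6  0.1 -1.8]
```

View pics/lift.png

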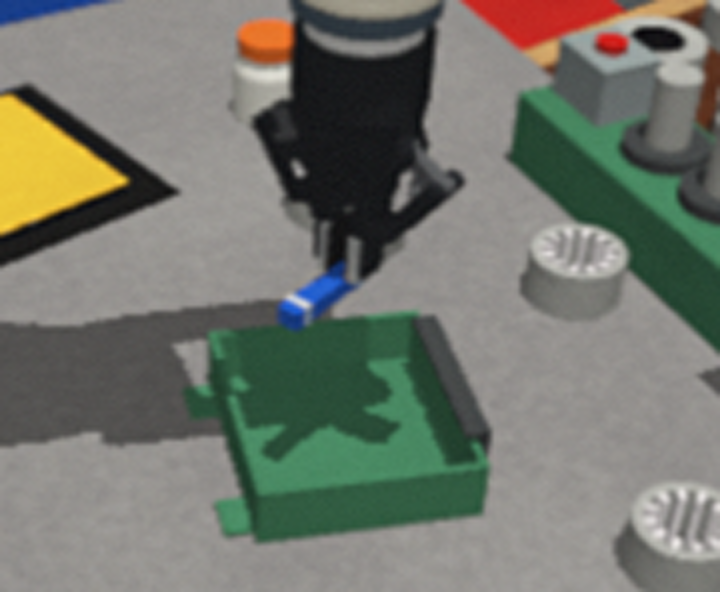

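The gauge is firmly held, roughly level, with its butt at (290,308). Moving to the tray.

>>> {"fn": "drive_tool", "kwargs": {"steps": [{"travel": [2.8, -3.2, 0], "twist": 0.05, "gripper": 0.8}, {"travel": [5.7, -6.3, 0], "twist": 0.1, "gripper": 0.8}, {"travel": [8.5, -9.5, 0], "twist": 0.15, "gripper": 0.8}, {"travel": [11.4, -12.6, 0], "twist": 0.2, "gripper": 0.8}, {"travel": [14.2, -15.8, 1], "twist": 0.25, "gripper": 0.8}, {"travel": [17.1, -19, 2], "twist": 0.3, "gripper": 0.8}, {"travel": [20, -22, 3], "twist": 0.35, "gripper": 0.8}, {"travel": [22.8, -25.3, 4], "twist": 0.38, "gripper": 0.8}, {"travel": [25.6, -28.4, 4.7], "twist": 0.38, "gripper": 0.8}, {"travel": [25.6, -28.4, 4.7], "twist": 0.38, "gripper": 0.8}, {"travel": [25.6, -28.4, 4.7], "twist": 0.38, "gripper": 0.8}, {"travel": [25.6, -28.4, 4.7], "twist": 0.38, "gripper": 0.8}]}}

```text
t: 12.3
tool_pos: [0.4676, -0.4046, 0.12]
tcp_rot: [-0.031, 1.0, 0.001, -0.001]
ft_force: [0.4, -0.0, -0.7]
finger_gap: 0.0125
gripper_force: 39.2
```

```bash
python3 go.py 467 -406 28.5 183.5
```

```text
t 12.3 at [ 467.6 -404.6  120. ] head -176.5 travel [ 0.05 -0.15  9.15] twist 0.0 gap 0.0125107228908354 q6 -2.37 F [ 0.4 -0.  -0.7]
```

>>> {"fn": "drive_tool", "kwargs": {"steps": [{"travel": [0, -0.15, 3], "twist": 0, "gripper": 0.8}, {"travel": [0, -0.15, 6], "twist": 0, "gripper": 0.8}, {"travel": [0, -0.15, 8], "twist": 0, "gripper": 0.8}, {"travel": [0, -0.15, 8.8], "twist": 0, "gripper": 0.8}, {"travel": [0, -0.15, 9.1], "twist": 0, "gripper": 0.8}, {"travel": [0, -0.15, 9.2], "twist": 0, "gripper": 0.8}, {"travel": [0, -0.15, 9.2], "twist": 0, "gripper": 0.8}]}}

```text
t: 13.0
tool_pos: [0.4688, -0.4077, 0.0302]
tcp_rot: [-0.031, 1.0, -0.001, 0.001]
ft_force: [-0.1, 0.3, -0.2]
finger_gap: 0.012
gripper_force: 39.2
```

```bash
python3 go.py 467 -406 28.5 183.5
```

```text
t 13.0 at [ 468.8 -407.7   30.2] head -176.5 travel [0.17 0.18 0.17] twist 0.001 gap 0.012019641107304987 q6 -2.37 F [-0.1  0.3 -0.2]
```

>>> {"fn": "drive_tool", "kwargs": {"steps": [{"travel": [0.1, 0.1, 0.1], "twist": 0, "gripper": 0.8}, {"travel": [0.1, 0.1, 0.2], "twist": 0, "gripper": 0.8}, {"travel": [0.1, 0.1, 0.25], "twist": 0, "gripper": 0.8}, {"travel": [0.1, 0.1, 0.25], "twist": 0, "gripper": 0.8}]}}

```text
t: 13.4
tool_pos: [0.4673, -0.4068, 0.0285]
tcp_rot: [-0.03, 1.0, -0.0, 0.0]
ft_force: [-2.3, 3.1, 12.3]
finger_gap: 0.0118
gripper_force: 40.7
```

>>> {"fn": "drive_tool", "kwargs": {"steps": [{"travel": [0, 0, 0], "twist": 0, "gripper": 1.4}, {"travel": [0, 0, 0], "twist": 0, "gripper": 2}, {"travel": [0, 0, 0], "twist": 0, "gripper": 3}, {"travel": [0, 0, 0], "twist": 0, "gripper": 3}, {"travel": [0, 0, -2], "twist": 0, "gripper": 3}, {"travel": [0, 0, -6], "twist": 0, "gripper": 3}, {"travel": [0, 0, -11], "twist": 0, "gripper": 3}, {"travel": [0, 0, -16], "twist": 0, "gripper": 3}, {"travel": [0, 10, -18], "twist": 0, "gripper": 3}, {"travel": [0, 18, -18], "twist": 0, "gripper": 3}, {"travel": [0, 18, -18], "twist": 0, "gripper": 3}, {"travel": [0, 18, -18], "twist": 0, "gripper": 3}]}}

```text
t: 14.6
tool_pos: [0.455, -0.2241, 0.2069]
tcp_rot: [-0.031, 1.0, 0.0, -0.0]
ft_force: [-0.3, 0.5, -0.1]
finger_gap: 0.0299
gripper_force: 0.0
```

```bash
python3 - <<'E'
from plant import *
from h import *
S=grab_frame("side");T=grab_frame("top");pickle.dump({"side":S,"top":T},open("f3.pkl","wb"))
for n,f,b in(("T",T,(430,180,462,240)),("S",S,(350,330,435,398))):
    m=mask(f,(97,80,50),(128,255,255),b);print(n,m.sum()//255, m.any() and rect(f,m,.014))
print(rect(S,mask(S,(18,120,90),(32,255,255),(225,110,330,198)),.016))
cv2.imwrite("pics/end.png",np.hstack([cv2.resize(S["frame"][280:400,300:450,::-1],(500,400),interpolation=2),cv2.resize(T["frame"][175:245,390:440+30,::-1],(300,400)[:2],interpolation=2)]))
E
```

```text
T 0 False
S 522 (array([ 452.2, -408.3]), array([54.3, 17.8]), 2.8, array([ 444. , -382.6]))
(array([486.1, 347.9]), array([146.8, 173.4]), 13.3, array([486.3, 343.8]))
```

View pics/end.png

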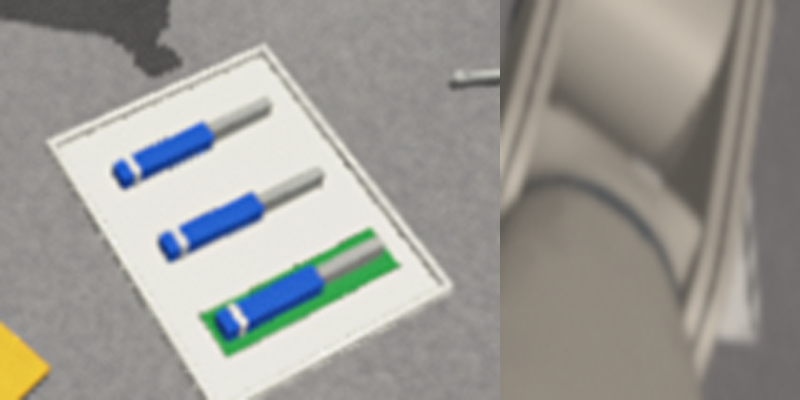

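The gauge lies centred on the strip, from butt (230,322) to tip (375,245), blade pointing the same way as the others. Handing in.

```bash
python3 -c "
from plant import *
print(hand_in())"
```

```text
the job is handed in; nothing more can be done
None
```

The lid is flat, right way up and near the middle of the mat, the gauge is on the green strip with its blade pointing the same way as the other two, and the job is handed in; no verdict came back.

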